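Unlock the pin jig and draw its loading slide out

TASK

Free the loading slide of the pin-insertion jig: pull the spring-loaded captive locking screw up by its knob until its thread meets the collar, keep pulling lightly while you turn it counter-clockwise so that the thread catches, and screw it up to its stop so that it stays up by itself when you let go. Then draw the slide gently out to its front stop, ready for loading. Never force the screw, do not drag the slide against it, and leave the other things on the bench where they lie.

Things in the scene. Friction and masses are not known exactly. Their poses are not given: they have to be found in the camera images.
- jig: Pin-insertion jig bolted to the bench: aluminium base 270 x 160 x 12 mm, two rails, a bridge with two guide bushings at the far end (70 mm high), a dark steel lock bracket on the right (-y) edge. Origin on the bench; x along the slide towards the bridge, y left, z up. The screw axis stands at x 0, y -35 mm, the post at x -70 mm, y 0.
- screw: Captive locking screw, upright: knurled steel knob, 27 mm across, 26 mm high, on the lock bracket. Origin at the knob's centre, z up; 92 mm above the bench when down, 3 mm clear of the collar. A spring draws it down with 6 to 10 N. Pulled straight up it meets the collar's thread after 3 to 10 mm, depending on how it is turned. It drops back if let go before its thread has caught.
- collar: Steel collar under the knob, 31 mm across, top 76 mm above the bench; origin at its foot. Inside: right-hand thread, two starts, 14 mm a turn, 1.5 mm play up and down. A screw pulled up lightly and turned counter-clockwise (from above) rises and catches within half a turn, 8.5 to 10 mm up; then turning alone lifts it, about 2 rad more, to its stop 13 mm up. In the thread it stays.
- slide: Loading slide: aluminium plate 190 x 96 x 16 mm with a grey nest frame at its far end, under the bridge while locked. Origin and axes as the jig's while it is in. The screw's nose stands 10 mm deep in it and locks it; freed, it runs out along the jig's -x by 75 mm to its front stop, against 2 N of friction.
- post (a point): Middle of the grip of the slide's black upright pull post, 18 mm across, from 46 to 82 mm above the bench; this point is 66 mm above the bench, at the slide's front end, 70 mm before the screw's axis and 35 mm to its left while the slide is in.
- clip_a: Bystander: black moulded clip, 70 x 18 x 14 mm, lying left of the jig. Origin at its underside.
- clip_b: Bystander: black moulded clip, 70 x 18 x 14 mm, lying left of the jig. Origin at its underside.
- pliers: Bystander: pliers with red handles, 140 mm long and 15 mm high, lying right of the jig. Origin at its underside.
- bin_a: Bystander: yellow parts bin, 160 x 105 x 75 mm, to one side of the bench. Origin at its underside.
- bin_b: Bystander: yellow parts bin, 160 x 105 x 75 mm, to the other side of the bench. Origin at its underside.
- driver: Bystander: yellow screwdriver lying on the left. Origin at its underside.
- flask: Bystander: drinking flask, 68 mm in diameter, 190 mm high, standing on the left. Origin at its underside.
- tape: Bystander: roll of tape, 96 mm in diameter, 24 mm high, lying on the right. Origin at its underside.

How it is judged:
On the way, in this order (a step that is already met when the one before it is completed fails the run):
1. the screw is pulled up by more than 4.5 mm (z of screw in the frame of jig above 0.0965 m), for 0.1 s.
2. the screw stands at least 10.5 mm up, untouched by the fingers for 0.3 s, held by its thread, with the slide still in (z of screw in the frame of jig above 0.1025 m and contact force between the fingers and screw below 0.1 N and x of slide in the frame of jig above -0.005 m), for 0.3 s.
At the end, for the whole second after the job is handed in: The screw stands in its thread at least 10.5 mm above where it started (its stop is at 13 mm) and the slide is at rest at least 70 mm out of its 75 mm; nothing is held (z of screw in the frame of jig above 0.1025 m and x of slide in the frame of jig below -0.07 m and linear speed of slide below 0.01 m/s); the robot touches nothing.
It fails at once if the screw is forced in its thread (more than 40 N between screw and collar) (contact force between screw and collar above 40 N).
It fails at once if the slide is dragged against the screw's nose (more than 15 N between them) (contact force between screw and slide above 15 N).
It fails at once if the slide is jerked (faster than 0.3 m/s) (linear speed of slide above 0.3 m/s).
It fails at once if a bystander is moved by more than 20 mm (distance of any of clip_a, clip_b, pliers, bin_a, bin_b, driver, flask, tape from where it was at the start of the episode above 0.02 m).
It also fails if it takes over 61 s, if anything falls off the work surface, if the arm or the gripper's body presses on something with over 40 N, if the wrist force passes 120 N, or if a joint passes its speed limit or range.

ROBOT

A 6-joint arm with a two-finger parallel gripper is mounted at the origin on the work surface. World frame = base frame: x ahead of the robot, y to its left, z up, the work surface at z = 0. Lengths are in m, angles in rad, forces in N, time in s.
With the tool pointing down it reaches from about 0.25 to 0.775 m from the base axis. Payload 4 kg.
Tool frame: the origin (TCP) lies on the centre line of the jaws, within the pads' length; the fingertips stand 25 mm ahead of it and the grasp point (between the pads) lies 6 mm ahead of it; z points along the fingers, y is the line along which they close (so a half turn about z gives the same grasp; the last joint's range is limited). The gripper opens to 94 mm and grips with 3 to 60 N. Pads are 16 mm wide; open, the fingers measure 119 mm over their backs; the gripper's body (75 mm by 177 mm) begins 78 mm behind the grasp point.
Start: joints at [-1.445, 0.087, 1.371, -0, 1.684, -0.103], TCP at [0.125, -0.536, 0.231] pointing down, gripper open.
Joint ranges: [-3.1, 3.1], [-0.76, 2.03], [0.27, 2.55], [-1.08, 4.22], [0.17, 2.65], [-2.57, 2.57]. Speed limits (rad/s): [2.79, 2.79, 3.14, 3.14, 3.14, 3.14].

INTERFACE

Orientations are given as [roll, pitch, yaw] about the fixed x, y, z axes, in that order (R = Rz(yaw) Ry(pitch) Rx(roll)).
In Python, from bench import robot, imaging gives the robot as it stands. The module is installed in compiled form; this text tells all that it offers.
- The arm moves only by the tool drive_tool, never from a script. Its argument "series" is a list of rows, each a list of 3 entries, a list of its own where there are three numbers: the finger opening in m, from 0 to 0.094, then the shift along the tool's x, y, z in m, then the turn, a rotation vector about the tool's x, y, z in rad. A call has 1 to 5 rows; each row is the pose to reach, as a shift and turn from the pose commanded when the call began, along the tool's axes at that moment; what a row does not reach only later rows make up. A row lasts 1/8 s, in which the tool goes at most 62.5 mm and 10.7 degrees, less where a joint would pass 70% of its speed; a pose out of reach is approached as far as the arm can. A call with a gripper value outside its range is refused whole. The fingers move at their own pace and stop on an object; the grip force is fixed at half the most. Time passes only in rows, so rows that repeat a pose let the fingers close. It gives the time, the measured TCP pose, the force, the opening and the grip force at its end, in the units of the state.
- robot.get_obs(): the state, without advancing time (a new reading comes with each control period).
- imaging.snapshot(name): name is "side" or "top" or "wrist"; returns the picture (400x640x3 uint8, red, green, blue); there is no depth.
- imaging.get_calibration(name): a dict with "intrinsics" (3x3 intrinsics, pixels), "k1" (the pictures are not rectified: a ray, as slopes to the right and down, at radius r is drawn at 1 + k1 r^2 times it, then the intrinsics apply), "position" and "rotation" of the camera in the world. Camera axes: x right, y up, looking along -z (the intrinsics and any distortion apply to the point x, -y, -z); pixel columns grow to the right and rows downward; lengths in m; the calibration is good to about 2 mm. A picture is of the moment at which its call begins: read the wrist's pose just before it. get_calibration takes no time and is no camera call; for the wrist camera it gives the pose at the moment of the call.
- robot.close_job(): hands the job in; it is judged then, once.
The state is a dict: "time": time; "joint_positions": joint angles; "qvel": joint speeds; "joint_torque": joint torques, N m; "tool_pos": TCP position; "ee_rot": TCP orientation; "wrist_force": force on the tool from outside, world axes, zero at the start; "wrist_torque": the same for the moment, N m; "width": finger opening in m; "finger_force": force on a finger pad.
Only numpy, scipy, OpenCV 4.12 (cv2) and the standard library are available. Lean on these libraries where they do the work, as an engineer would, in place of code of your own. Each camera call takes 0.05 s, during which the arm holds its last target. There are 200 camera calls.

## Working session

There is one attempt and no reset: what is moved stays moved. The work goes in short steps, Python scripts to look and compute and a tool call to move; the robot and the scene stay as the last step left them, time stands still between calls to the robot, and variables do not carry over. Pictures are saved under pics/ and viewed, at most 10 in all, crops included, and the job is handed in when it is done.

Besides the shell and the picture viewer there is one more tool, called by a JSON object that holds its "fn" and its "kwargs". drive_tool: Moves the arm, as the interface text tells. Its arguments: {"type":"object","properties":{"series":{"type":"array"}},"required":["series"]}

```bash
mkdir -p pics; cat > h.py <<'E'
import numpy as np, cv2
from bench import robot, imaging
from scipy.spatial.transform import Rotation as R
def snap(n,f):
    im=imaging.snapshot(n); cv2.imwrite('pics/'+f,im[:,:,::-1]); return im
def ray(n,u,v,c=None):
    c=c or imaging.get_calibration(n); K=np.array(c['intrinsics'])
    d=np.linalg.inv(K)@[u,v,1]; x,y=d[:2]; 
    r=rd=np.hypot(x,y)
    for _ in range(30): r=rd/(1+c['k1']*r*r)
    s=r/rd if rd else 1
    return np.array(c['position']), np.array(c['rotation'])@[x*s,-y*s,-1]
def at(n,u,v,z,c=None):
    p,d=ray(n,u,v,c); return p+d*(z-p[2])/d[2]
E
python3 - <<'E'
from h import *
snap('top','t0.png'); snap('side','s0.png')
for n in('top','side'):
    c=imaging.get_calibration(n); print(n,c['position'],c['k1'],c['intrinsics'],c['rotation'])
print(robot.get_obs())
E
```

```text
top [0.43190344 0.00642208 1.12100517] 0.012269206265956978 [[381.55042787   0.         312.63390039]
 [  0.         381.55042787 199.74010272]
 [  0.           0.           1.        ]] [ 0.10365825 -0.0173583  -1.56813879]
side [-0.05358165  0.87460441  0.850203  ] -0.1348486960969014 [[479.98645889   0.         322.16599823]
 [  0.         479.98645889 201.74038584]
 [  0.           0.           1.        ]] [ 0.95256014  0.00370962 -2.53469238]
{'time': 0.1, 'joint_positions': array([-1.44510634e+00,  8.79090360e-02,  1.37208602e+00, -2.20141331e-05,
        1.68361136e+00, -1.03101093e-01]), 'qvel': array([ 4.51789141e-04, -1.24115798e-03, -4.17629300e-03,  4.06889506e-05,
        6.05347518e-04,  1.16896281e-03]), 'joint_torque': array([ 2.06506389e-03, -3.41252697e+01, -3.03302121e+01,  7.18994765e-02,
        3.03970731e-02, -1.05870599e-04]), 'tool_pos': array([ 0.12467217, -0.53522797,  0.22941458]), 'ee_rot': array([-3.13958733e+00, -1.85490258e-04,  2.28788440e-01]), 'wrist_force': array([0.65372024, 0.2940064 , 0.64036523]), 'wrist_torque': array([-0.05610513, -0.01473676, -0.02725813]), 'finger_force': 0.0, 'width': 0.09384341816028015}
```

View pics/t0.png

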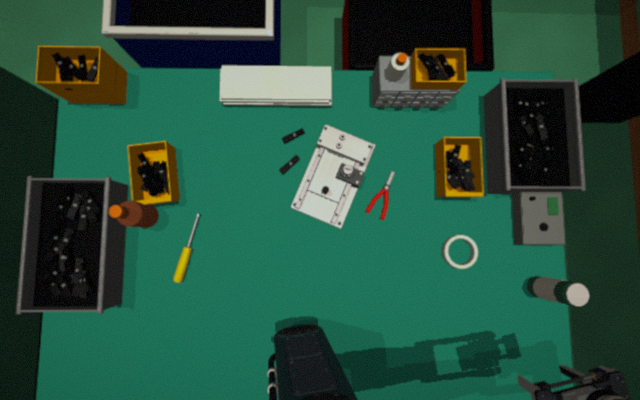

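View pics/s0.png

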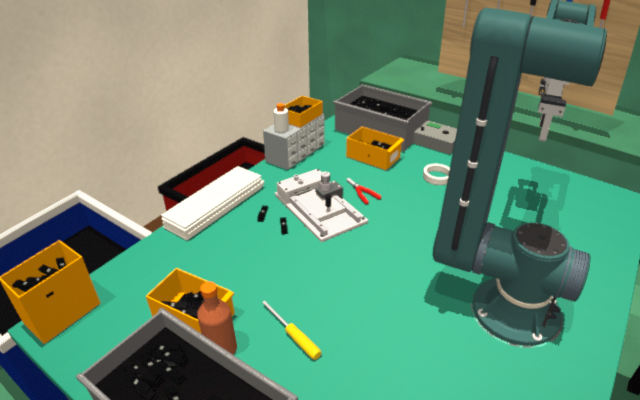

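The top view shows the jig around (335,175), with the knob near (348,170) and the post near (325,190). In the side view the knob is near (325,178). I'll enlarge both.

```bash
sed -i "s/np.array(c\['rotation'\])@/R.from_euler('xyz',c['rotation']).as_matrix()@/" h.py
python3 - <<'E'
import cv2,numpy as np
a=cv2.imread('pics/t0.png')[115:235,280:400]; b=cv2.imread('pics/s0.png')[160:250,265:385]
a=cv2.resize(a,(480,480),interpolation=cv2.INTER_CUBIC); a=a[:, :400]
b=cv2.resize(b,(480,360),interpolation=cv2.INTER_CUBIC)
o=np.zeros((480,800,3),np.uint8); o[:,:400]=a; o[:360,400:]=b[:,:400]; cv2.imwrite('pics/c0.png',o)
E
```

```text
(no output)
```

View pics/c0.png

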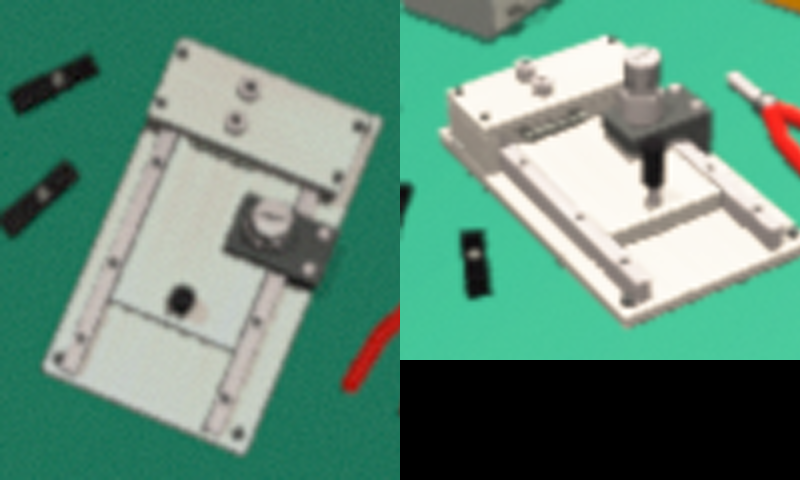

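Crop: the knob top is at top-view (348,169) and side-view (325,173.8). The post top is at top-view (325.8,189.3) and side-view about (328.5,195.5). The base's front corners are at crop (45,370) and (243,453).

```bash
python3 - <<'E'
from h import *
f=lambda u,v:(u/4+280,v/4+115)
k=at('top',348,169,.105); p=at('top',325.8,189.3,.082)
k2=at('side',325,173.8,.105); p2=at('side',328.5,195.5,.082)
print(k,k2,p,p2)
a=at('top',*f(45,370),.012); b=at('top',*f(243,453),.012); d=b-a
print(a,b,np.linalg.norm(d),'yaw edge',np.degrees(np.arctan2(d[0],-d[1])*1))
for K,P in((k,p),(k2,p2)):
    v=(K-P)[:2]; print(np.linalg.norm(v), np.degrees(np.arctan2(v[1],v[0])-np.arctan2(-35,70)))
c=imaging.get_calibration('wrist'); o=robot.get_obs(); print(c, o['tool_pos'],o['ee_rot'])
E
```

```text
[ 0.62166297 -0.10636143  0.105     ] [ 0.61967138 -0.10471763  0.105     ] [ 0.56905791 -0.04743184  0.082     ] [ 0.56734046 -0.04593106  0.082     ]
[0.52433366 0.04972817 0.012     ] [ 0.46448286 -0.09439074  0.012     ] 0.1560524791187217 yaw edge -22.552506277053947
0.07899359648541628 -21.680406213446453
0.07870441331863706 -21.75995145074484
{'intrinsics': array([[343.11654962,   0.        , 325.45626649],
       [  0.        , 343.11654962, 195.89292303],
       [  0.        ,   0.        ,   1.        ]]), 'k1': -0.010190686581654755, 'position': array([ 0.19302568, -0.51907024,  0.38292667]), 'rotation': array([-0.24386299,  0.00323586, -1.34157834])} [ 0.12467217 -0.53522797  0.22941458] [-3.13958733e+00 -1.85490258e-04  2.28788440e-01]
```

```bash
cat >> h.py <<'E'
def go(x,y,z,yaw,pos=None,rpy=None):
    o=robot.get_obs(); p=np.array(o['tool_pos'] if pos is None else pos); r=R.from_euler('xyz',o['ee_rot'] if rpy is None else rpy)
    t=R.from_euler('xyz',[np.pi,0,yaw])
    print('t',round(o['time'],2),'pos',p.round(4),'rpy',r.as_euler('xyz').round(3),'j6',o['joint_positions'][5].round(3),'F',o['wrist_force'].round(2),'T',o['wrist_torque'].round(3),'w',round(o['width'],4))
    print('shift',(r.inv().apply(np.array([x,y,z])-p)).round(4),'turn',(r.inv()*t).as_rotvec().round(3))
E
python3 -c "
from h import *
go(.6205,-.1055,.20,-1.08)"
```

```text
t 0.1 pos [ 0.1247 -0.5352  0.2294] rpy [-3.14  -0.     0.229] j6 -0.103 F [0.65 0.29 0.64] T [-0.056 -0.015 -0.027] w 0.0938
shift [ 0.5804 -0.306   0.0301] turn [-2.000e-03  1.000e-03  1.309e+00]
```

{"fn": "drive_tool", "kwargs": {"series": [[0.06,[0.054,-0.028,0],[0,0,0.13]],[0.06,[0.108,-0.056,0],[0,0,0.26]],[0.06,[0.162,-0.084,0],[0,0,0.39]],[0.06,[0.216,-0.112,0],[0,0,0.52]],[0.06,[0.27,-0.14,0],[0,0,0.65]]]}}

```text
time: 0.72
tool_pos: [0.357, -0.3365, 0.2301]
ee_rot: [-3.142, 0.0, -0.426]
wrist_force: [0.4, -0.5, 0.2]
width: 0.0597
finger_force: 0.0
```

```bash
python3 -c "
from h import *
go(.6205,-.1055,.20,-1.08)"
```

```text
t 0.72 pos [ 0.357  -0.3365  0.2301] rpy [-3.142  0.    -0.426] j6 1.125 F [ 0.43 -0.49  0.17] T [ 0.04  -0.02  -0.011] w 0.0597
shift [ 0.1446 -0.3192  0.03  ] turn [0.    0.    0.654]
```

{"fn": "drive_tool", "kwargs": {"series": [[0.06,[0.025,-0.055,0],[0,0,0.13]],[0.06,[0.05,-0.11,0],[0,0,0.26]],[0.06,[0.075,-0.165,0],[0,0,0.39]],[0.06,[0.1,-0.22,0],[0,0,0.52]],[0.06,[0.12,-0.265,0.01],[0,0,0.65]]]}}

```text
time: 1.35
tool_pos: [0.5755, -0.1435, 0.2207]
ee_rot: [-3.141, -0.001, -1.074]
wrist_force: [-0.6, -0.9, 0.4]
width: 0.0602
finger_force: 0.0
```

```bash
python3 -c "
from h import *
go(.6205,-.1055,.18,-1.08)"
```

```text
t 1.35 pos [ 0.5755 -0.1435  0.2207] rpy [-3.141e+00 -1.000e-03 -1.074e+00] j6 2.305 F [-0.62 -0.89  0.37] T [ 0.074 -0.064  0.034] w 0.0602
shift [-0.012  -0.0576  0.0407] turn [-0.001 -0.001  0.006]
```

{"fn": "drive_tool", "kwargs": {"series": [[0.06,[-0.006,-0.028,0.02],[0,0,0.06]],[0.06,[-0.012,-0.0575,0.04],[0,0,0.11]],[0.06,[-0.012,-0.0575,0.04],[0,0,0.11]],[0.06,[-0.012,-0.0575,0.04],[0,0,0.11]]]}}

```text
time: 1.85
tool_pos: [0.6182, -0.1077, 0.1806]
ee_rot: [3.141, -0.0, -1.181]
wrist_force: [0.1, -0.7, -0.0]
width: 0.0598
finger_force: 0.0
```

```bash
python3 -c "
from h import *
go(.6205,-.1055,.105,-1.18)
c=imaging.get_calibration('wrist');print(c['position'],c['rotation'])
snap('wrist','w1.png')
"
```

```text
t 1.85 pos [ 0.6182 -0.1077  0.1806] rpy [ 3.141 -0.    -1.181] j6 2.489 F [ 0.08 -0.75 -0.02] T [ 0.077  0.045 -0.023] w 0.0598
shift [-0.0012 -0.0031  0.0756] turn [ 0.001 -0.    -0.001]
[ 0.64489513 -0.1719747   0.33413847] [-2.45821185e-01  4.40454897e-04 -2.75126405e+00]
```

View pics/w1.png

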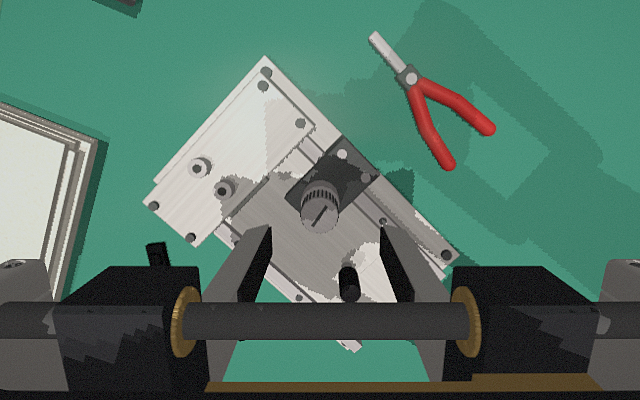

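The wrist view shows the knob top face at (320,217) between the open fingers, and the post top near (349,271).

```bash
python3 -c "
from h import *
k=at('wrist',320,217,.105);print(k,at('wrist',349,271,.082))
go(k[0],k[1],.105,-1.18)
"
```

```text
[ 0.62101351 -0.10338855  0.105     ] [ 0.57995635 -0.0632277   0.082     ]
t 1.9 pos [ 0.6183 -0.1081  0.1814] rpy [-3.141e+00 -1.000e-03 -1.182e+00] j6 2.489 F [0.44 0.47 0.57] T [ 0.085  0.018 -0.051] w 0.06
shift [-0.0034 -0.0043  0.0764] turn [-0.    -0.001 -0.002]
```

{"fn": "drive_tool", "kwargs": {"series": [[0.06,[-0.0025,-0.0035,0.037],[0,0,0]],[0.06,[-0.0025,-0.0035,0.074],[0,0,0]],[0.06,[-0.0025,-0.0035,0.075],[0,0,0]],[0.06,[-0.0025,-0.0035,0.075],[0,0,0]]]}}

```text
time: 2.4
tool_pos: [0.6215, -0.1046, 0.1077]
ee_rot: [-3.139, -0.002, -1.182]
wrist_force: [-0.4, 1.1, 0.8]
width: 0.0596
finger_force: 0.0
```

```bash
python3 -c "
from h import *
go(.621,-.1045,.106,-1.18)
snap('wrist','w2.png')
k=at('wrist',320,217,.105)
"
```

```text
t 2.4 pos [ 0.6215 -0.1046  0.1077] rpy [-3.139e+00 -2.000e-03 -1.182e+00] j6 2.496 F [-0.42  1.07  0.78] T [ 0.109 -0.023  0.04 ] w 0.0596
shift [-0.0002  0.0004  0.0017] turn [-0.002 -0.002 -0.002]
```

View pics/w2.png

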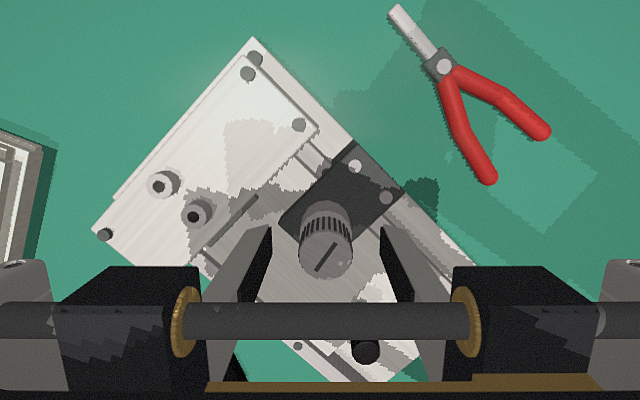

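The knob top is centred at (326,253), midway between the finger pads at 270 and 381. Close.

```bash
python3 -c "
from h import *
k=at('wrist',326,252,.105);print(k); go(k[0],k[1],.106,-1.18)
"
```

```text
[ 0.62274856 -0.10608576  0.105     ]
t 2.45 pos [ 0.622  -0.1045  0.1084] rpy [-3.138e+00 -3.000e-03 -1.182e+00] j6 2.496 F [ 0.43 -1.04  0.28] T [ 0.07  -0.026 -0.005] w 0.0601
shift [ 0.0018 -0.0001  0.0024] turn [-0.004 -0.003 -0.002]
```

{"fn": "drive_tool", "kwargs": {"series": [[0.02,[0,0.0005,0.001],[0,0,0]],[0.0,[0,0.0005,0.001],[0,0,0]],[0.0,[0,0.0005,0.001],[0,0,0]],[0.0,[0,0.0005,0.001],[0,0,0]],[0.0,[0,0.0005,0.001],[0,0,0]]]}}

```text
time: 3.08
tool_pos: [0.6212, -0.1035, 0.1047]
ee_rot: [-3.14, -0.001, -1.181]
wrist_force: [3.2, 1.3, 0.1]
width: 0.0263
finger_force: 30.0
```

{"fn": "drive_tool", "kwargs": {"series": [[0.0,[0.0005,0,-0.001],[0,0,0]],[0.0,[0.0005,0,-0.002],[0,0,0]],[0.0,[0.0005,0,-0.0025],[0,0,0]],[0.0,[0.0005,0,-0.0025],[0,0,0]]]}}

```text
time: 3.58
tool_pos: [0.6212, -0.1035, 0.1053]
ee_rot: [-3.14, 0.001, -1.181]
wrist_force: [5.9, 2.5, -6.7]
width: 0.0264
finger_force: 30.0
```

{"fn": "drive_tool", "kwargs": {"series": [[0.0,[0,-0.0015,-0.001],[0,0,0]],[0.0,[0,-0.0015,-0.0015],[0,0,0]],[0.0,[0,-0.0015,-0.0015],[0,0,0]]]}}

```text
time: 3.95
tool_pos: [0.6213, -0.1035, 0.1074]
ee_rot: [3.14, 0.001, -1.181]
wrist_force: [2.1, 1.7, -8.2]
width: 0.0265
finger_force: 30.0
```

{"fn": "drive_tool", "kwargs": {"series": [[0.0,[0,-0.0005,-0.001],[0,0,0]],[0.0,[0,-0.0005,-0.0015],[0,0,0]],[0.0,[0,-0.0005,-0.0015],[0,0,0]]]}}

```text
time: 4.32
tool_pos: [0.6213, -0.1035, 0.1094]
ee_rot: [3.139, 0.001, -1.181]
wrist_force: [-1.6, 0.9, -7.6]
width: 0.0265
finger_force: 30.0
```

{"fn": "drive_tool", "kwargs": {"series": [[0.0,[0,0,-0.001],[0,0,0]],[0.0,[0,0,-0.0015],[0,0,0]],[0.0,[0,0,-0.002],[0,0,0]],[0.0,[0,0,-0.002],[0,0,0]]]}}

```text
time: 4.82
tool_pos: [0.6213, -0.1035, 0.1114]
ee_rot: [3.139, 0.001, -1.181]
wrist_force: [-4.7, 0.3, -8.1]
width: 0.0265
finger_force: 30.0
```

{"fn": "drive_tool", "kwargs": {"series": [[0.0,[0,0.001,-0.0005],[0,0,0]],[0.0,[0,0.001,-0.001],[0,0,0]],[0.0,[0,0.001,-0.0015],[0,0,0]],[0.0,[0,0.001,-0.0015],[0,0,0]]]}}

```text
time: 5.32
tool_pos: [0.6213, -0.1035, 0.1126]
ee_rot: [3.141, 0.001, -1.181]
wrist_force: [-0.8, 2.3, -13.2]
width: 0.0264
finger_force: 30.0
```

{"fn": "drive_tool", "kwargs": {"series": [[0.0,[0,0,-0.0003],[0,0,-0.14]],[0.0,[0,0,-0.0006],[0,0,-0.28]],[0.0,[0,0,-0.0009],[0,0,-0.42]],[0.0,[0,0,-0.0012],[0,0,-0.56]],[0.0,[0,0,-0.0015],[0,0,-0.7]]]}}

```text
time: 5.95
tool_pos: [0.6208, -0.104, 0.1143]
ee_rot: [3.14, 0.002, -0.477]
wrist_force: [-3.6, 0.4, -13.2]
width: 0.0266
finger_force: 30.0
```

```bash
python3 -c "
from h import *
go(.6213,-.1035,.113,-.5)"
```

```text
t 5.95 pos [ 0.6208 -0.104   0.1143] rpy [ 3.14e+00  2.00e-03 -4.77e-01] j6 1.792 F [ -3.56   0.36 -13.18] T [0.209 0.561 0.052] w 0.0266
shift [ 0.0002 -0.0007  0.0013] turn [0.001 0.002 0.023]
```

{"fn": "drive_tool", "kwargs": {"series": [[0.0,[-0.0004,0.0002,-0.0003],[0,0,-0.14]],[0.0,[-0.0008,0.0003,-0.0006],[0,0,-0.28]],[0.0,[-0.0008,0.0003,-0.0009],[0,0,-0.42]],[0.0,[-0.0008,0.0003,-0.0012],[0,0,-0.56]],[0.0,[-0.0008,0.0003,-0.0015],[0,0,-0.7]]]}}

```text
time: 6.58
tool_pos: [0.6207, -0.1047, 0.116]
ee_rot: [3.14, 0.0, 0.223]
wrist_force: [-1.4, -0.3, -12.6]
width: 0.0263
finger_force: 30.0
```

{"fn": "drive_tool", "kwargs": {"series": [[0.0,[0,0,-0.0002],[0,0,-0.1]],[0.0,[0,0,-0.0004],[0,0,-0.2]],[0.0,[0,0,-0.0006],[0,0,-0.3]],[0.0,[0,0,-0.0008],[0,0,-0.4]]]}}

```text
time: 7.08
tool_pos: [0.6208, -0.105, 0.1167]
ee_rot: [3.14, 0.001, 0.621]
wrist_force: [-1.9, -2.1, -12.6]
width: 0.0263
finger_force: 30.0
```

```bash
python3 -c "
from h import *
go(.6213,-.1035,.113,.7)"
```

```text
t 7.08 pos [ 0.6208 -0.105   0.1167] rpy [3.14e+00 1.00e-03 6.21e-01] j6 0.693 F [ -1.86  -2.11 -12.56] T [-0.236  0.259 -0.011] w 0.0263
shift [ 0.0013 -0.001   0.0036] turn [ 0.002  0.001 -0.079]
```

{"fn": "drive_tool", "kwargs": {"series": [[0.0,[-0.0005,0.0005,-0.0002],[0,0,-0.1]],[0.0,[-0.0005,0.0005,-0.0004],[0,0,-0.2]],[0.0,[-0.0005,0.0005,-0.0006],[0,0,-0.3]],[0.0,[-0.0005,0.0005,-0.0008],[0,0,-0.4]]]}}

```text
time: 7.58
tool_pos: [0.6211, -0.1053, 0.1175]
ee_rot: [3.14, 0.001, 1.022]
wrist_force: [-0.3, -0.7, -13.0]
width: 0.0264
finger_force: 30.0
```

```bash
python3 -c "
from h import *
go(.6213,-.1035,.113,.7)"
```

```text
t 7.58 pos [ 0.6211 -0.1053  0.1175] rpy [3.140e+00 1.000e-03 1.022e+00] j6 0.292 F [ -0.35  -0.67 -12.99] T [-0.075  0.027 -0.028] w 0.0264
shift [ 0.0017 -0.0008  0.0045] turn [0.002 0.    0.322]
```

{"fn": "drive_tool", "kwargs": {"series": [[0.0,[0,0,-0.0002],[0,0,-0.1]],[0.0,[0,0,-0.0004],[0,0,-0.2]],[0.0,[0,0,-0.0005],[0,0,-0.25]]]}}

```text
time: 7.95
tool_pos: [0.6213, -0.1055, 0.1181]
ee_rot: [3.139, 0.001, 1.27]
wrist_force: [1.7, -0.5, -14.2]
width: 0.0264
finger_force: 30.0
```

```bash
python3 -c "
from h import *
go(.6213,-.1035,.113,.7)"
```

```text
t 7.95 pos [ 0.6213 -0.1055  0.1181] rpy [3.139e+00 1.000e-03 1.270e+00] j6 0.043 F [  1.75  -0.49 -14.2 ] T [-0.179 -0.17  -0.045] w 0.0264
shift [ 0.0019 -0.0006  0.0051] turn [0.003 0.001 0.57 ]
```

{"fn": "drive_tool", "kwargs": {"series": [[0.0,[0,0,0],[0,0,-0.1]],[0.0,[0,0,-0.0002],[0,0,-0.2]],[0.0,[0,0,-0.0002],[0,0,-0.2]]]}}

```text
time: 8.32
tool_pos: [0.6215, -0.1055, 0.1183]
ee_rot: [3.139, 0.002, 1.467]
wrist_force: [2.4, -2.2, -15.4]
width: 0.0267
finger_force: 30.0
```

```bash
python3 -c "
from h import *
go(.6213,-.1035,.113,.7)"
```

```text
t 8.32 pos [ 0.6215 -0.1055  0.1183] rpy [3.139e+00 2.000e-03 1.467e+00] j6 -0.154 F [  2.4   -2.18 -15.37] T [-0.382 -0.543  0.034] w 0.0267
shift [ 0.0019 -0.0004  0.0053] turn [0.003 0.001 0.767]
```

{"fn": "drive_tool", "kwargs": {"series": [[0.0,[0,0,0.001],[0,0,0]],[0.0,[0,0,0.002],[0,0,0]],[0.0,[0,0,0.002],[0,0,0]]]}}

```text
time: 8.7
tool_pos: [0.6215, -0.1054, 0.118]
ee_rot: [3.138, 0.002, 1.468]
wrist_force: [3.2, -3.5, -10.4]
width: 0.0262
finger_force: 30.0
```

{"fn": "drive_tool", "kwargs": {"series": [[0.0,[0,0,0.001],[0,0,0]],[0.0,[0,0,0.002],[0,0,0]],[0.0,[0,0,0.002],[0,0,0]]]}}

```text
time: 9.07
tool_pos: [0.6215, -0.1054, 0.1162]
ee_rot: [3.138, 0.002, 1.468]
wrist_force: [2.3, -4.2, -9.4]
width: 0.0266
finger_force: 30.0
```

{"fn": "drive_tool", "kwargs": {"series": [[0.0,[0,0,0.001],[0,0,0]],[0.0,[0,0,0.001],[0,0,0]]]}}

```text
time: 9.32
tool_pos: [0.6215, -0.1054, 0.1156]
ee_rot: [3.138, 0.002, 1.468]
wrist_force: [2.2, -3.8, -7.9]
width: 0.0264
finger_force: 30.0
```

{"fn": "drive_tool", "kwargs": {"series": [[0.0,[0,0,0.001],[0,0,-0.1]],[0.0,[0,0,0.001],[0,0,-0.2]],[0.0,[0,0,0.001],[0,0,-0.3]],[0.0,[0,0,0.001],[0,0,-0.3]]]}}

```text
time: 9.82
tool_pos: [0.6218, -0.1054, 0.1158]
ee_rot: [3.137, 0.003, 1.767]
wrist_force: [1.7, -6.4, -1.6]
width: 0.0265
finger_force: 30.0
```

```bash
python3 -c "
from h import *
go(.6213,-.1035,.113,.7)"
```

```text
t 9.82 pos [ 0.6218 -0.1054  0.1158] rpy [3.137e+00 3.000e-03 1.767e+00] j6 -0.454 F [ 1.72 -6.37 -1.58] T [-1.036 -0.359  0.032] w 0.0265
shift [ 0.002  -0.0002  0.0028] turn [6.000e-03 1.000e-03 1.067e+00]
```

{"fn": "drive_tool", "kwargs": {"series": [[0.0,[-0.001,0,-0.0002],[0,0,-0.1]],[0.0,[-0.002,0,-0.0004],[0,0,-0.2]],[0.0,[-0.002,0,-0.0006],[0,0,-0.3]],[0.0,[-0.002,0,-0.0008],[0,0,-0.4]],[0.0,[-0.002,0,-0.0008],[0,0,-0.4]]]}}

```text
time: 10.45
tool_pos: [0.6222, -0.1053, 0.1158]
ee_rot: [3.137, 0.001, 2.167]
wrist_force: [1.8, 0.0, 0.5]
width: 0.0267
finger_force: 30.0
```

```bash
python3 -c "
from h import *
go(.6213,-.1035,.113,.7)"
```

```text
t 10.45 pos [ 0.6222 -0.1053  0.1158] rpy [3.137e+00 1.000e-03 2.167e+00] j6 -0.855 F [1.77 0.01 0.52] T [ 0.086 -0.537 -0.003] w 0.0267
shift [0.002  0.0003 0.0028] turn [ 0.004 -0.002  1.467]
```

{"fn": "drive_tool", "kwargs": {"series": [[0.03,[0,0,0],[0,0,0]],[0.05,[0,0,0],[0,0,0]],[0.06,[0,0,0],[0,0,0]],[0.06,[0,0,0],[0,0,0]],[0.06,[0,0,0],[0,0,0]]]}}

```text
time: 11.08
tool_pos: [0.6208, -0.1064, 0.1135]
ee_rot: [-3.141, -0.0, 2.169]
wrist_force: [0.0, 0.0, 0.2]
width: 0.0596
finger_force: 0.0
```

```bash
python3 -c "
from h import *
go(.6213,-.1045,.113,.7)
a=snap('side','s1.png');b=snap('wrist','w3.png')
o=np.zeros((600,800,3),np.uint8)
s0=cv2.imread('pics/s0.png');s1=cv2.imread('pics/s1.png');w=cv2.imread('pics/w3.png')
f=lambda i:cv2.resize(i[155:205,295:345],(400,400),interpolation=cv2.INTER_CUBIC)
o[:300,:400]=f(s0)[:300];o[:300,400:]=f(s1)[:300];o[300:,:480]=cv2.resize(w,(480,300));cv2.imwrite('pics/c2.png',o)
"
```

```text
t 11.07 pos [ 0.6208 -0.1064  0.1135] rpy [-3.141 -0.     2.169] j6 -0.858 F [0.03 0.03 0.15] T [-0.004 -0.175  0.025] w 0.0596
shift [0.0013 0.0015 0.0005] turn [-0.    -0.     1.469]
```

View pics/c2.png

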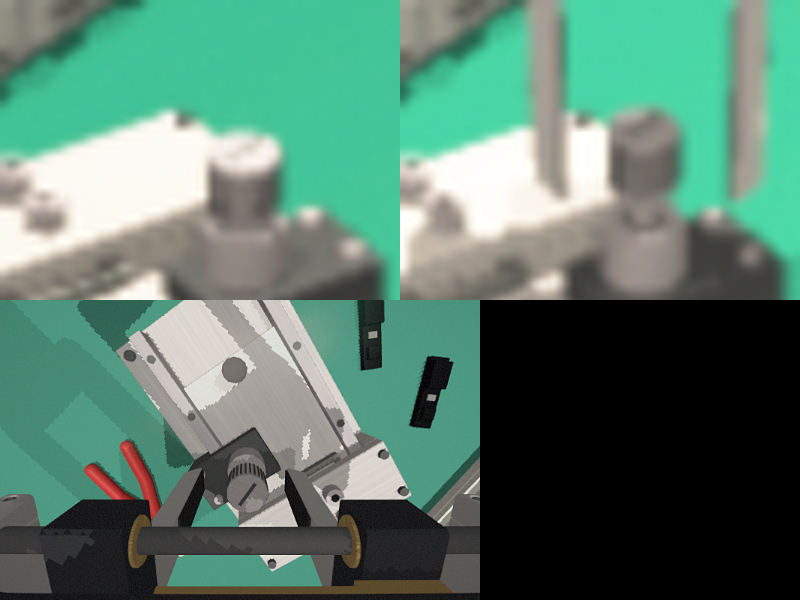

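Left: knob down. Right: knob up, with a visible gap to the collar and the fingers clear. The knob top centre moved from crop (245,152) to (245,126), about 3.2 px.

```bash
python3 -c "
from h import *
from scipy.optimize import minimize
c=imaging.get_calibration('side');K=np.array(c['intrinsics']);Rm=R.from_euler('xyz',c['rotation']).as_matrix()
def pr(P):
    q=Rm.T@(np.array(P)-c['position']);x,y=q[0]/-q[2],-q[1]/-q[2];s=1+c['k1']*(x*x+y*y);return K[0,0]*x*s+K[0,2],K[1,1]*y*s+K[1,2]
for dz in(0,.01,.0115,.013):print(dz,pr([.621,-.1045,.105+dz]))
a=cv2.imread('pics/s0.png',0).astype(float);b=cv2.imread('pics/s1.png',0).astype(float)
for u in range(322,331):
  print(u,[int(x) for x in a[166:186,u]],[int(x) for x in b[164:186,u]])
"
```

```text
0 (np.float64(324.5827497095293), np.float64(173.6958489718416))
0.01 (np.float64(324.5797891874798), np.float64(170.77992806466025))
0.0115 (np.float64(324.579340942997), np.float64(170.3405271106233))
0.013 (np.float64(324.5788916037283), np.float64(169.90059920829503))
322 [152, 151, 152, 152, 154, 173, 228, 240, 234, 215, 151, 112, 106, 105, 95, 93, 114, 131, 150, 141] [166, 167, 166, 167, 169, 174, 150, 134, 133, 107, 92, 90, 91, 92, 104, 137, 138, 125, 120, 131, 137, 139]
323 [152, 152, 151, 153, 155, 185, 232, 240, 224, 228, 180, 123, 109, 108, 101, 99, 108, 122, 147, 143] [165, 166, 166, 167, 172, 172, 144, 124, 133, 122, 108, 104, 105, 106, 108, 125, 129, 114, 104, 121, 137, 144]
324 [151, 152, 152, 153, 159, 198, 234, 233, 218, 230, 193, 137, 118, 118, 118, 116, 117, 125, 148, 143] [165, 166, 166, 168, 171, 168, 134, 118, 133, 137, 119, 106, 107, 109, 110, 117, 129, 133, 125, 116, 143, 150]
325 [152, 152, 153, 154, 159, 198, 231, 216, 232, 238, 199, 139, 119, 118, 118, 118, 117, 125, 149, 143] [166, 165, 166, 167, 166, 152, 122, 128, 136, 140, 119, 108, 107, 108, 109, 115, 
[... 393 characters left out ...]
124, 107, 102, 101, 101, 105, 124, 131, 121, 106, 126, 155, 150]
328 [151, 153, 152, 151, 152, 166, 222, 239, 239, 214, 144, 98, 87, 86, 89, 96, 113, 126, 154, 140] [166, 167, 166, 166, 163, 149, 140, 138, 132, 110, 96, 95, 95, 97, 109, 136, 139, 133, 122, 131, 144, 141]
329 [152, 152, 153, 153, 153, 157, 188, 218, 216, 163, 111, 93, 92, 92, 101, 121, 147, 140, 127, 121] [166, 166, 167, 167, 166, 160, 151, 140, 126, 108, 101, 102, 101, 112, 134, 152, 155, 146, 133, 130, 131, 130]
330 [153, 152, 152, 152, 152, 153, 157, 159, 155, 139, 127, 124, 124, 125, 133, 150, 172, 149, 123, 112] [167, 166, 167, 167, 166, 166, 159, 150, 142, 137, 136, 136, 137, 147, 160, 165, 166, 156, 131, 112, 108, 108]
```

The thread holds the knob, but only about 10 mm up, so I'll regrip and screw it further.

{"fn": "drive_tool", "kwargs": {"series": [[0.04,[0.001,0.001,0],[0,0,0]],[0.0,[0.001,0.001,0],[0,0,0]],[0.0,[0.001,0.001,0],[0,0,0]],[0.0,[0.001,0.001,0],[0,0,0]],[0.0,[0.001,0.001,0],[0,0,0]]]}}

```text
time: 11.8
tool_pos: [0.6218, -0.1046, 0.1136]
ee_rot: [3.14, 0.0, 2.169]
wrist_force: [2.2, 1.9, -0.4]
width: 0.0268
finger_force: 30.0
```

{"fn": "drive_tool", "kwargs": {"series": [[0.0,[0,0,-0.0003],[0,0,-0.12]],[0.0,[0,0,-0.0006],[0,0,-0.24]],[0.0,[0,0,-0.0008],[0,0,-0.36]],[0.0,[0,0,-0.0011],[0,0,-0.48]],[0.0,[0,0,-0.0011],[0,0,-0.48]]]}}

```text
time: 12.42
tool_pos: [0.6218, -0.1045, 0.1115]
ee_rot: [3.141, -0.001, 2.65]
wrist_force: [6.7, 1.1, -10.4]
width: 0.0262
finger_force: 30.0
```

```bash
python3 -c "
from h import *
go(.6213,-.1035,.113,.7)"
```

```text
t 12.43 pos [ 0.6218 -0.1045  0.1115] rpy [ 3.141e+00 -1.000e-03  2.650e+00] j6 -1.336 F [  6.73   1.06 -10.38] T [ 0.049 -1.457  0.002] w 0.0262
shift [ 0.0009  0.0007 -0.0015] turn [ 0.00e+00 -1.00e-03  1.95e+00]
```

```bash
python3 -c "
from h import *
go(.6213,-.1045,.113,.7)
a=snap('side','s2.png');b=snap('wrist','w4.png')
o=np.zeros((600,800,3),np.uint8)
g=lambda n:cv2.imread('pics/'+n)
f=lambda i:cv2.resize(i[160:192,305:345],(400,320),interpolation=cv2.INTER_CUBIC)[:300]
h=lambda i:cv2.resize(i[170:300,240:410],(400,306))[:300]
o[:300,:400]=f(g('s1.png'));o[:300,400:]=f(g('s2.png'));o[300:,:400]=h(g('w3.png'));o[300:,400:]=h(g('w4.png'));cv2.imwrite('pics/c3.png',o)
"
```

```text
t 12.43 pos [ 0.6218 -0.1045  0.1115] rpy [ 3.141e+00 -1.000e-03  2.650e+00] j6 -1.336 F [  6.73   1.06 -10.38] T [ 0.049 -1.457  0.002] w 0.0262
shift [ 0.0004 -0.0002 -0.0015] turn [ 0.00e+00 -1.00e-03  1.95e+00]
```

View pics/c3.png

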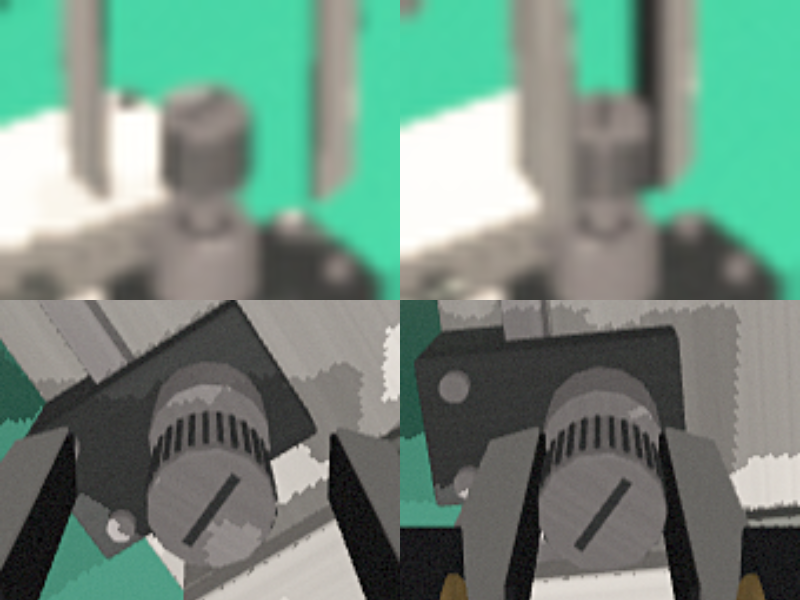

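The slot turned with the fingers, but the knob has sunk about 2 mm, so it isn't properly in the thread. I'll pull lightly to see where it meets the thread now.

{"fn": "drive_tool", "kwargs": {"series": [[0.0,[0,0,-0.0007],[0,0,0]],[0.0,[0,0,-0.0015],[0,0,0]],[0.0,[0,0,-0.0015],[0,0,0]]]}}

```text
time: 12.9
tool_pos: [0.6218, -0.1045, 0.1118]
ee_rot: [3.141, -0.001, 2.649]
wrist_force: [8.2, 0.5, -14.8]
width: 0.0261
finger_force: 30.0
```

{"fn": "drive_tool", "kwargs": {"series": [[0.03,[0,0,0],[0,0,0]],[0.05,[0,0,0],[0,0,0]],[0.06,[0,0,0],[0,0,0]]]}}

```text
time: 13.28
tool_pos: [0.6213, -0.1053, 0.1171]
ee_rot: [-3.141, 0.001, 2.649]
wrist_force: [0.0, -0.2, -0.4]
width: 0.0464
finger_force: 0.0
```

```bash
python3 -c "
from h import *
go(.6213,-.1046,.107,1.75)
snap('side','s3.png')
def prof(n):
    i=cv2.imread('pics/'+n,0).astype(int); return [list(i[164:186,u]) for u in (324,326)]
for n in('s0.png','s1.png','s3.png'):
  for l in prof(n): print(n,*l)
"
```

```text
t 13.28 pos [ 0.6213 -0.1053  0.1171] rpy [-3.141e+00  1.000e-03  2.649e+00] j6 -1.335 F [ 0.05 -0.16 -0.4 ] T [ 0.034 -0.088 -0.014] w 0.0464
shift [0.0003 0.0007 0.0101] turn [0.    0.001 0.899]
s0.png 151 152 151 152 152 153 159 198 234 233 218 230 193 137 118 118 118 116 117 125 148 143
s0.png 152 153 152 152 152 152 157 190 218 214 236 239 186 127 111 112 108 105 113 124 148 142
s1.png 165 166 166 168 171 168 134 118 133 137 119 106 107 109 110 117 129 133 125 116 143 150
s1.png 167 166 167 167 154 125 121 132 140 136 116 105 105 104 106 119 132 130 124 119 155 154
s3.png 165 166 167 167 167 167 168 161 140 126 123 128 131 118 112 112 111 113 122 132 140 143
s3.png 166 167 166 167 166 167 168 168 159 145 137 135 138 120 108 106 106 108 119 131 139 142
```

The screw dropped fully down on release, so I had over-turned it past the stop. I'll rewind the open gripper and repeat with a controlled total turn of about 3 rad.

{"fn": "drive_tool", "kwargs": {"series": [[0.06,[0.0003,0.0007,0.002],[0,0,0.18]],[0.06,[0.0003,0.0007,0.005],[0,0,0.36]],[0.06,[0.0003,0.0007,0.0085],[0,0,0.54]],[0.06,[0.0003,0.0007,0.0105],[0,0,0.72]],[0.06,[0.0003,0.0007,0.0105],[0,0,0.9]]]}}

```text
time: 13.95
tool_pos: [0.6211, -0.1044, 0.106]
ee_rot: [3.141, 0.0, 1.743]
wrist_force: [-0.7, -0.6, -0.2]
width: 0.0601
finger_force: 0.0
```

{"fn": "drive_tool", "kwargs": {"series": [[0.06,[0,0,0],[0,0,0.18]],[0.06,[0,0,0],[0,0,0.36]],[0.06,[0,0,0],[0,0,0.54]],[0.06,[0,0,0],[0,0,0.72]],[0.06,[0,0,0],[0,0,0.9]]]}}

```text
time: 14.58
tool_pos: [0.6213, -0.1044, 0.1063]
ee_rot: [3.141, -0.0, 0.843]
wrist_force: [0.2, -0.0, 0.8]
width: 0.0599
finger_force: 0.0
```

{"fn": "drive_tool", "kwargs": {"series": [[0.06,[0,0,0],[0,0,0.18]],[0.06,[0,0,0],[0,0,0.36]],[0.06,[0,0,0],[0,0,0.54]],[0.06,[0,0,0],[0,0,0.72]],[0.06,[0,0,0],[0,0,0.9]]]}}

```text
time: 15.2
tool_pos: [0.6213, -0.1044, 0.1063]
ee_rot: [3.141, -0.001, -0.057]
wrist_force: [-0.2, 0.8, 0.1]
width: 0.0597
finger_force: 0.0
```

{"fn": "drive_tool", "kwargs": {"series": [[0.06,[0,0,0],[0,0,0.18]],[0.06,[0,0,0],[0,0,0.36]],[0.06,[0,0,0],[0,0,0.54]],[0.06,[0,0,0],[0,0,0.72]],[0.06,[0,0,0],[0,0,0.9]]]}}

```text
time: 15.82
tool_pos: [0.6213, -0.1044, 0.1063]
ee_rot: [-3.141, -0.001, -0.957]
wrist_force: [0.4, -0.1, -0.7]
width: 0.0603
finger_force: 0.0
```

{"fn": "drive_tool", "kwargs": {"series": [[0.06,[0,0,0],[0,0,0.1]],[0.06,[0,0,0],[0,0,0.19]],[0.06,[0,0,0],[0,0,0.19]]]}}

```text
time: 16.2
tool_pos: [0.6213, -0.1044, 0.1062]
ee_rot: [-3.141, -0.001, -1.14]
wrist_force: [0.0, 0.0, 0.3]
width: 0.0602
finger_force: 0.0
```

```bash
python3 -c "
from h import *
go(.6213,-.1046,.106,-1.15)"
```

```text
t 16.2 pos [ 0.6213 -0.1044  0.1062] rpy [-3.141e+00 -1.000e-03 -1.140e+00] j6 2.455 F [0.04 0.02 0.3 ] T [ 0.084 -0.005 -0.006] w 0.0602
shift [0.0002 0.0001 0.0002] turn [-0.    -0.001  0.01 ]
```

Now grip and lift to about 5 mm, then by smaller steps until contact.

{"fn": "drive_tool", "kwargs": {"series": [[0.03,[0,0,0],[0,0,0]],[0.0,[0,0,0],[0,0,0]],[0.0,[0,0,0],[0,0,0]],[0.0,[0,0,0],[0,0,0]],[0.0,[0,0,0],[0,0,0]]]}}

```text
time: 16.82
tool_pos: [0.6215, -0.1042, 0.1057]
ee_rot: [-3.141, -0.0, -1.141]
wrist_force: [1.4, 0.1, -0.9]
width: 0.0266
finger_force: 30.0
```

{"fn": "drive_tool", "kwargs": {"series": [[0.0,[0,0,-0.001],[0,0,0]],[0.0,[0,0,-0.002],[0,0,0]],[0.0,[0,0,-0.003],[0,0,0]],[0.0,[0,0,-0.004],[0,0,0]],[0.0,[0,0,-0.005],[0,0,0]]]}}

```text
time: 17.45
tool_pos: [0.6215, -0.1042, 0.1101]
ee_rot: [-3.141, 0.0, -1.141]
wrist_force: [4.7, -0.9, -7.7]
width: 0.0262
finger_force: 30.0
```

{"fn": "drive_tool", "kwargs": {"series": [[0.0,[0,0,-0.0005],[0,0,0]],[0.0,[0,0,-0.001],[0,0,0]],[0.0,[0,0,-0.0015],[0,0,0]],[0.0,[0,0,-0.0015],[0,0,0]]]}}

```text
time: 17.95
tool_pos: [0.6215, -0.1042, 0.1115]
ee_rot: [-3.141, 0.0, -1.141]
wrist_force: [5.3, 1.0, -8.0]
width: 0.0267
finger_force: 30.0
```

{"fn": "drive_tool", "kwargs": {"series": [[0.0,[0,-0.0008,-0.0007],[0,0,0]],[0.0,[0,-0.0008,-0.0014],[0,0,0]],[0.0,[0,-0.0008,-0.0014],[0,0,0]]]}}

```text
time: 18.32
tool_pos: [0.6215, -0.1041, 0.1131]
ee_rot: [3.14, 0.0, -1.141]
wrist_force: [2.7, -1.2, -8.1]
width: 0.0266
finger_force: 30.0
```

{"fn": "drive_tool", "kwargs": {"series": [[0.0,[0,0,-0.0007],[0,0,0]],[0.0,[0,0,-0.0012],[0,0,0]],[0.0,[0,0,-0.0012],[0,0,0]]]}}

```text
time: 18.7
tool_pos: [0.6215, -0.1041, 0.1144]
ee_rot: [3.14, 0.0, -1.141]
wrist_force: [1.4, -1.0, -9.6]
width: 0.0265
finger_force: 30.0
```

{"fn": "drive_tool", "kwargs": {"series": [[0.0,[0,0,-0.0005],[0,0,0]],[0.0,[0,0,-0.001],[0,0,0]],[0.0,[0,0,-0.001],[0,0,0]]]}}

```text
time: 19.08
tool_pos: [0.6215, -0.1041, 0.1149]
ee_rot: [3.14, 0.0, -1.141]
wrist_force: [2.6, -2.3, -13.3]
width: 0.0266
finger_force: 30.0
```

{"fn": "drive_tool", "kwargs": {"series": [[0.0,[0,0,-0.0003],[0,0,-0.14]],[0.0,[0,0,-0.0006],[0,0,-0.28]],[0.0,[0,0,-0.0009],[0,0,-0.42]],[0.0,[0,0,-0.0012],[0,0,-0.56]],[0.0,[0,0,-0.0015],[0,0,-0.7]]]}}

```text
time: 19.7
tool_pos: [0.6214, -0.1043, 0.1166]
ee_rot: [3.14, 0.001, -0.437]
wrist_force: [0.9, -2.9, -12.6]
width: 0.0264
finger_force: 30.0
```

```bash
python3 -c "
from h import *
go(.6213,-.1046,.106,-.44)"
```

```text
t 19.7 pos [ 0.6214 -0.1043  0.1166] rpy [ 3.14e+00  1.00e-03 -4.37e-01] j6 1.752 F [  0.87  -2.92 -12.58] T [-0.483 -0.261 -0.085] w 0.0264
shift [0.0001 0.0003 0.0106] turn [0.001 0.001 0.003]
```

{"fn": "drive_tool", "kwargs": {"series": [[0.0,[0,0,-0.0003],[0,0,-0.14]],[0.0,[0,0,-0.0006],[0,0,-0.28]],[0.0,[0,0,-0.0009],[0,0,-0.42]],[0.0,[0,0,-0.0012],[0,0,-0.56]],[0.0,[0,0,-0.0015],[0,0,-0.7]]]}}

```text
time: 20.32
tool_pos: [0.6213, -0.1045, 0.1181]
ee_rot: [3.141, 0.002, 0.263]
wrist_force: [3.0, -2.2, -13.3]
width: 0.0264
finger_force: 30.0
```

```bash
python3 -c "
from h import *
go(.6213,-.1046,.106,-.44)"
```

```text
t 20.32 pos [ 0.6213 -0.1045  0.1181] rpy [3.141e+00 2.000e-03 2.630e-01] j6 1.052 F [  3.02  -2.16 -13.28] T [-0.64  -0.446 -0.045] w 0.0264
shift [-0.      0.0001  0.0121] turn [0.001 0.002 0.703]
```

{"fn": "drive_tool", "kwargs": {"series": [[0.0,[0,0,0],[0,0,-0.14]],[0.0,[0,0,0],[0,0,-0.28]],[0.0,[0,0,0],[0,0,-0.42]],[0.0,[0,0,0],[0,0,-0.5]],[0.0,[0,0,0.0],[0,0,-0.5]]]}}

```text
time: 20.95
tool_pos: [0.6215, -0.1046, 0.1187]
ee_rot: [3.142, 0.002, 0.757]
wrist_force: [0.2, -3.8, -10.5]
width: 0.0267
finger_force: 30.0
```

```bash
python3 -c "
from h import *
go(.6213,-.1046,.106,-.44)"
```

```text
t 20.95 pos [ 0.6215 -0.1046  0.1187] rpy [3.142e+00 2.000e-03 7.570e-01] j6 0.558 F [  0.17  -3.82 -10.48] T [-0.778 -0.192  0.035] w 0.0267
shift [-0.0001 -0.0001  0.0127] turn [1.000e-03 1.000e-03 1.197e+00]
```

{"fn": "drive_tool", "kwargs": {"series": [[0.0,[0,0,0.001],[0,0,0]],[0.0,[0,0,0.002],[0,0,0]],[0.0,[0,0,0.002],[0,0,0]]]}}

```text
time: 21.32
tool_pos: [0.6215, -0.1046, 0.1168]
ee_rot: [3.141, 0.002, 0.758]
wrist_force: [-0.5, -5.0, -9.1]
width: 0.0263
finger_force: 30.0
```

{"fn": "drive_tool", "kwargs": {"series": [[0.0,[0,0,0.0005],[0,0,0]],[0.0,[0,0,0.001],[0,0,0]],[0.0,[0,0,0.001],[0,0,0]]]}}

```text
time: 21.7
tool_pos: [0.6215, -0.1046, 0.1165]
ee_rot: [3.141, 0.001, 0.758]
wrist_force: [-1.5, -4.4, -7.6]
width: 0.0267
finger_force: 30.0
```

{"fn": "drive_tool", "kwargs": {"series": [[0.0,[0,0,0],[0,0,-0.1]],[0.0,[0,0,0.0005],[0,0,-0.2]],[0.0,[0,0,0.001],[0,0,-0.3]],[0.0,[0,0,0.001],[0,0,-0.3]]]}}

```text
time: 22.2
tool_pos: [0.6216, -0.1047, 0.1166]
ee_rot: [3.141, 0.001, 1.059]
wrist_force: [-3.4, -5.3, -4.6]
width: 0.0262
finger_force: 30.0
```

```bash
python3 -c "
from h import *
go(.6213,-.1046,.106,-.44)"
```

```text
t 22.2 pos [ 0.6216 -0.1047  0.1166] rpy [3.141e+00 1.000e-03 1.059e+00] j6 0.256 F [-3.36 -5.32 -4.57] T [-0.972  0.523  0.093] w 0.0262
shift [-0.0001 -0.0003  0.0106] turn [2.000e-03 1.000e-03 1.499e+00]
```

{"fn": "drive_tool", "kwargs": {"series": [[0.0,[0,0,-0.001],[0,0,0]],[0.0,[0,0,-0.002],[0,0,0]],[0.0,[0,0,-0.002],[0,0,0]]]}}

```text
time: 22.58
tool_pos: [0.6216, -0.1047, 0.1172]
ee_rot: [3.141, 0.002, 1.058]
wrist_force: [-1.6, -4.2, -9.2]
width: 0.0268
finger_force: 30.0
```

```bash
python3 -c "
from h import *
go(.6213,-.1046,.106,-.44)"
```

```text
t 22.57 pos [ 0.6216 -0.1047  0.1172] rpy [3.141e+00 2.000e-03 1.058e+00] j6 0.257 F [-1.56 -4.22 -9.24] T [-0.967  0.159  0.027] w 0.0268
shift [-0.     -0.0003  0.0112] turn [1.000e-03 1.000e-03 1.498e+00]
```

{"fn": "drive_tool", "kwargs": {"series": [[0.0,[0,0,0.001],[0,0,0]],[0.0,[0,0,0.002],[0,0,0]],[0.03,[0,0,0.002],[0,0,0]],[0.05,[0,0,0.002],[0,0,0]],[0.06,[0,0,0.002],[0,0,0]]]}}

```text
time: 23.2
tool_pos: [0.6229, -0.1033, 0.1164]
ee_rot: [3.139, -0.002, 1.059]
wrist_force: [0.6, 0.8, 0.1]
width: 0.0466
finger_force: 0.0
```

{"fn": "drive_tool", "kwargs": {"series": [[0.06,[0,0,0],[0,0,0]],[0.06,[0,0,0],[0,0,0]],[0.06,[0,0,0],[0,0,0]],[0.06,[0,0,0],[0,0,0]]]}}

```text
time: 23.7
tool_pos: [0.6219, -0.1039, 0.1146]
ee_rot: [-3.141, 0.0, 1.059]
wrist_force: [0.0, 0.4, 0.5]
width: 0.0597
finger_force: 0.0
```

```bash
python3 -c "
from h import *
go(.6213,-.1046,.114,1.06)
snap('side','s4.png')
from scipy.optimize import minimize_scalar
g=lambda n:cv2.GaussianBlur(cv2.imread('pics/'+n,0).astype(np.float32),(0,0),.6)
# shift of knob wall/rim: ECC-free brute search, columns of knob only
ref=g('s3.png')
for n in('s1.png','s4.png','s0.png'):
  t=g(n); best=[]
  for d in np.arange(-1,6,.05):
    M=np.float32([[1,0,0],[0,1,d]]); w=cv2.warpAffine(t,M,(640,400),flags=cv2.INTER_CUBIC)
    # front rim + wall, gradient compare
    a=np.gradient(w,axis=0)[174:181,321:329];b=np.gradient(ref,axis=0)[174:181,321:329]
    best.append((-np.corrcoef(a.ravel(),b.ravel())[0,1],round(float(d),2)))
  print(n,sorted(best)[:3])
i=cv2.imread('pics/s4.png',0)
for u in(322,324,326,328):print(u,*i[164:186,u],'|',*cv2.imread('pics/s3.png',0)[164:186,u])
"
```

```text
t 23.7 pos [ 0.6219 -0.1039  0.1146] rpy [-3.141  0.     1.059] j6 0.257 F [0.01 0.41 0.53] T [-0.056 -0.007 -0.03 ] w 0.0597
shift [-0.0009 -0.0002  0.0006] turn [-0.     0.    -0.001]
s1.png [(np.float64(-0.6953561424722619), 3.05), (np.float64(-0.6952255527611003), 3.1), (np.float64(-0.6935805961305866), 3.0)]
s4.png [(np.float64(-0.40501399905200597), 2.75), (np.float64(-0.4049140966475404), 2.7), (np.float64(-0.4038701932822846), 2.65)]
s0.png [(np.float64(-0.6992105012297982), 0.25), (np.float64(-0.6985552840019591), 0.2), (np.float64(-0.6981621327993778), 0.3)]
322 73 73 74 72 82 121 149 155 157 131 102 93 93 93 101 128 148 135 142 155 157 151 | 165 165 166 166 167 166 167 171 178 155 141 135 121 104 99 99 99 104 125 133 137 138
324 163 162 163 163 161 150 122 125 149 148 122 111 110 108 109 110 130 137 127 121 159 158 | 165 166 167 167 167 167 168 161 140 126 123 128 131 118 112 112 111 113 122 132 140 143
326 167 164 162 161 149 137 128 139 142 142 122 114 115 114 115 116 131 138 132 123 156 152 | 166 167 166 167 166 167 168 168 159 145 137 135 138 120 108 106 106 108 119 131 139 142
328 151 150 150 151 150 150 149 149 149 149 148 146 144 143 143 143 143 143 141 138 141 139 | 166 166 166 167 168 168 166 167 156 145 150 142 116 96 88 85 87 93 117 129 136 137
```

{"fn": "drive_tool", "kwargs": {"series": [[0.03,[-0.0009,-0.0002,-0.001],[0,0,0]],[0.0,[-0.0009,-0.0002,-0.001],[0,0,0]],[0.0,[-0.0009,-0.0002,-0.001],[0,0,0]],[0.0,[-0.0009,-0.0002,-0.001],[0,0,0]],[0.0,[-0.0009,-0.0002,-0.001],[0,0,0]]]}}

```text
time: 24.38
tool_pos: [0.6215, -0.1047, 0.1158]
ee_rot: [3.141, 0.0, 1.059]
wrist_force: [1.4, -0.6, -0.4]
width: 0.0266
finger_force: 30.0
```

{"fn": "drive_tool", "kwargs": {"series": [[0.0,[0,0,-0.001],[0,0,0]],[0.0,[0,0,-0.002],[0,0,0]],[0.0,[0,0,-0.003],[0,0,0]],[0.0,[0,0,-0.003],[0,0,0]]]}}

```text
time: 24.88
tool_pos: [0.6215, -0.1047, 0.1171]
ee_rot: [-3.141, 0.0, 1.059]
wrist_force: [5.5, -1.4, -9.9]
width: 0.0263
finger_force: 30.0
```

{"fn": "drive_tool", "kwargs": {"series": [[0.0,[0,0,-0.0007],[0,0,0]],[0.0,[0,0,-0.0014],[0,0,0]],[0.0,[0,0,-0.0014],[0,0,0]]]}}

```text
time: 25.25
tool_pos: [0.6215, -0.1048, 0.1183]
ee_rot: [-3.141, 0.0, 1.059]
wrist_force: [5.7, -1.2, -10.1]
width: 0.0264
finger_force: 30.0
```

{"fn": "drive_tool", "kwargs": {"series": [[0.0,[0,0,-0.0005],[0,0,0]],[0.0,[0,0,-0.001],[0,0,0]],[0.0,[0,0,-0.001],[0,0,0]]]}}

```text
time: 25.62
tool_pos: [0.6215, -0.1048, 0.1186]
ee_rot: [-3.141, 0.0, 1.059]
wrist_force: [6.1, -2.3, -11.6]
width: 0.0264
finger_force: 30.0
```

{"fn": "drive_tool", "kwargs": {"series": [[0.0,[0,0,0],[0,0,-0.1]],[0.0,[0,0,-0.0002],[0,0,-0.2]],[0.0,[0,0,-0.0004],[0,0,-0.3]],[0.0,[0,0,-0.0004],[0,0,-0.3]]]}}

```text
time: 26.12
tool_pos: [0.6216, -0.1048, 0.1187]
ee_rot: [-3.141, -0.0, 1.359]
wrist_force: [6.2, -1.3, -11.6]
width: 0.0266
finger_force: 30.0
```

```bash
python3 -c "
from h import *
go(.6213,-.1046,.114,1.06)"
```

```text
t 26.12 pos [ 0.6216 -0.1048  0.1187] rpy [-3.141 -0.     1.359] j6 -0.045 F [  6.15  -1.28 -11.59] T [-0.415 -1.328  0.013] w 0.0266
shift [ 0.0001 -0.0003  0.0047] turn [-0.001  0.     0.299]
```

{"fn": "drive_tool", "kwargs": {"series": [[0.0,[0,0,0.001],[0,0,0]],[0.0,[0,0,0.002],[0,0,0]],[0.0,[0,0,0.003],[0,0,0]],[0.0,[0,0,0.003],[0,0,0]]]}}

```text
time: 26.62
tool_pos: [0.6216, -0.1048, 0.1174]
ee_rot: [-3.142, 0.0, 1.359]
wrist_force: [6.1, -1.4, -8.9]
width: 0.026
finger_force: 30.0
```

```bash
python3 -c "
from h import *
go(.6213,-.1046,.114,1.06)"
```

```text
t 26.62 pos [ 0.6216 -0.1048  0.1174] rpy [-3.142  0.     1.359] j6 -0.045 F [ 6.14 -1.4  -8.91] T [-0.318 -0.985  0.044] w 0.026
shift [ 0.0001 -0.0003  0.0034] turn [-0.     0.     0.299]
```

{"fn": "drive_tool", "kwargs": {"series": [[0.0,[0,0,0.001],[0,0,0]],[0.0,[0,0,0.002],[0,0,0]],[0.0,[0,0,0.002],[0,0,0]]]}}

```text
time: 27.0
tool_pos: [0.6216, -0.1048, 0.117]
ee_rot: [3.141, 0.0, 1.359]
wrist_force: [4.3, -1.6, -5.9]
width: 0.0263
finger_force: 30.0
```

The thread is holding it and turning raised its resting height by about 0.7 mm. I estimate it rests at about 11.8 mm. Releasing.

{"fn": "drive_tool", "kwargs": {"series": [[0.0,[0,0,0.001],[0,0,0]],[0.0,[0,0,0.0015],[0,0,0]],[0.03,[0,0,0.0015],[0,0,0]],[0.05,[0,0,0.0015],[0,0,0]],[0.06,[0,0,0.0015],[0,0,0]]]}}

```text
time: 27.62
tool_pos: [0.6209, -0.1044, 0.1149]
ee_rot: [-3.141, -0.0, 1.359]
wrist_force: [0.3, 0.4, -0.7]
width: 0.0467
finger_force: 0.0
```

{"fn": "drive_tool", "kwargs": {"series": [[0.07,[0,0,0],[0,0,0]],[0.07,[0,0,0],[0,0,0]],[0.07,[0,0,0],[0,0,0]],[0.07,[0,0,0],[0,0,0]],[0.07,[0,0,0],[0,0,0]]]}}

```text
time: 28.25
tool_pos: [0.6213, -0.1046, 0.1151]
ee_rot: [3.142, 0.0, 1.359]
wrist_force: [0.2, 0.5, 0.1]
width: 0.0701
finger_force: 0.0
```

{"fn": "drive_tool", "kwargs": {"series": [[0.07,[0,0,-0.02],[0,0,0]],[0.07,[0,0,-0.05],[0,0,0]],[0.07,[0,0,-0.06],[0,0,0]],[0.07,[0,0,-0.06],[0,0,0]]]}}

```text
time: 28.75
tool_pos: [0.622, -0.1048, 0.1768]
ee_rot: [3.139, 0.0, 1.359]
wrist_force: [0.9, -0.2, 0.3]
width: 0.0694
finger_force: 0.0
```

```bash
python3 -c "
from h import *
a=np.radians(-22);Rz=lambda v:(np.cos(a)*v[0]-np.sin(a)*v[1],np.sin(a)*v[0]+np.cos(a)*v[1])
d=Rz((-70,35));px,py=.6213+d[0]/1e3,-.1046+d[1]/1e3;print('post',px,py)
go(px,py,.15,1.19)
snap('side','s5.png');snap('wrist','w5.png')
o=np.zeros((400,800,3),np.uint8)
g=lambda n:cv2.imread('pics/'+n)
o[:320,:400]=cv2.resize(g('s5.png')[160:192,305:345],(400,320),interpolation=cv2.INTER_CUBIC)
o[:250,400:]=cv2.resize(g('w5.png'),(400,250));cv2.imwrite('pics/c5.png',o)
for n in('s3.png','s5.png'):
  for u in(324,326):print(n,*g(n)[164:186,u,1])
"
```

```text
post 0.5695083609498818 -0.045926103551048605
t 28.75 pos [ 0.622  -0.1048  0.1768] rpy [3.139 0.    1.359] j6 -0.045 F [ 0.9  -0.19  0.33] T [-0.041 -0.055 -0.054] w 0.0694
shift [ 0.0465 -0.0638  0.0266] turn [ 0.003 -0.     0.169]
s3.png 213 214 215 216 215 215 214 190 148 125 122 126 129 117 111 111 109 112 121 130 138 140
s3.png 214 215 215 215 214 215 214 198 166 144 135 133 136 118 107 105 105 108 118 129 137 140
s5.png 212 211 212 210 191 171 143 143 161 140 115 109 109 110 111 125 133 133 123 119 154 153
s5.png 212 212 213 210 183 147 140 163 167 140 123 122 119 118 118 134 134 129 121 115 152 149
```

View pics/c5.png

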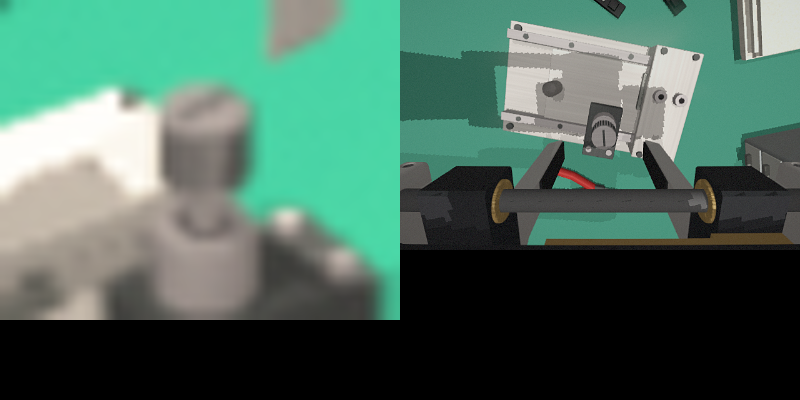

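The knob stands about 12 mm up, with a clear gap above the collar. Next I go to the post.

{"fn": "drive_tool", "kwargs": {"series": [[0.05,[0.016,-0.022,0],[0,0,0.06]],[0.05,[0.032,-0.044,0],[0,0,0.12]],[0.05,[0.0465,-0.064,0],[0,0,0.17]],[0.05,[0.0465,-0.064,0.03],[0,0,0.17]],[0.05,[0.0465,-0.064,0.04],[0,0,0.17]]]}}

```text
time: 29.48
tool_pos: [0.5666, -0.0452, 0.1318]
ee_rot: [-3.136, 0.001, 1.189]
wrist_force: [0.8, 0.0, -0.2]
width: 0.0503
finger_force: 0.0
```

```bash
python3 -c "
from h import *
snap('wrist','w6.png')
go(.5695,-.046,.078,1.19)"
```

```text
t 29.52 pos [ 0.5665 -0.0453  0.1311] rpy [-3.135e+00  2.000e-03  1.189e+00] j6 0.202 F [-0.4  -0.5  -0.87] T [-0.051 -0.054  0.   ] w 0.0502
shift [0.0006 0.0034 0.053 ] turn [-0.007  0.002 -0.001]
```

View pics/w6.png

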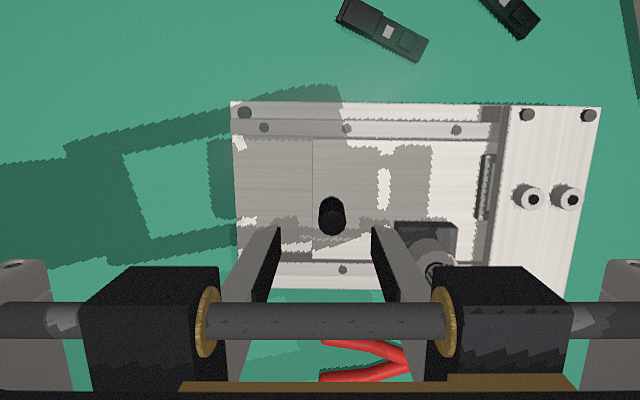

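The post top at (332,222) lies between the fingers. Descending.

{"fn": "drive_tool", "kwargs": {"series": [[0.05,[0.0,0.002,0.02],[0,0,0]],[0.05,[0,0.002,0.04],[0,0,0]],[0.05,[0,0.002,0.053],[0,0,0]],[0.05,[0,0.002,0.056],[0,0,0]],[0.05,[0,0.002,0.056],[0,0,0]]]}}

```text
time: 30.15
tool_pos: [0.5708, -0.0466, 0.0795]
ee_rot: [3.141, -0.0, 1.189]
wrist_force: [-0.1, -0.0, 0.6]
width: 0.0498
finger_force: 0.0
```

{"fn": "drive_tool", "kwargs": {"series": [[0.025,[0,0,0],[0,0,0]],[0.01,[0,0,0],[0,0,0]],[0.01,[0,0,0],[0,0,0]],[0.01,[0,0,0],[0,0,0]]]}}

```text
time: 30.65
tool_pos: [0.5701, -0.0463, 0.0793]
ee_rot: [-3.141, 0.0, 1.189]
wrist_force: [-1.6, 0.8, 2.5]
width: 0.0172
finger_force: 30.0
```

```bash
python3 -c "
from h import *
a=np.radians(-22)
o=robot.get_obs();p=o['tool_pos'];go(p[0]-.076*np.cos(a),p[1]-.076*np.sin(a),p[2],o['ee_rot'][2])"
```

```text
t 30.65 pos [ 0.5701 -0.0463  0.0793] rpy [-3.141  0.     1.189] j6 0.202 F [-1.56  0.85  2.45] T [ 0.011  0.203 -0.024] w 0.0172
shift [ 0.0002 -0.076   0.0001] turn [-0.001  0.    -0.   ]
```

{"fn": "drive_tool", "kwargs": {"series": [[0.01,[0,-0.001,0],[0,0,0]],[0.01,[0,-0.003,0],[0,0,0]],[0.01,[0,-0.006,0],[0,0,0]],[0.01,[0,-0.009,0],[0,0,0]]]}}

```text
time: 31.15
tool_pos: [0.5623, -0.0431, 0.0793]
ee_rot: [3.14, -0.0, 1.189]
wrist_force: [2.9, 0.2, 0.7]
width: 0.0175
finger_force: 30.0
```

It slides freely. I'll continue gently.

{"fn": "drive_tool", "kwargs": {"series": [[0.01,[0,-0.005,0],[0,0,0]],[0.01,[0,-0.011,0],[0,0,0]],[0.01,[0,-0.017,0],[0,0,0]],[0.01,[0,-0.023,0],[0,0,0]],[0.01,[0,-0.028,0],[0,0,0]]]}}

```text
time: 31.78
tool_pos: [0.5359, -0.0321, 0.0793]
ee_rot: [3.141, -0.001, 1.189]
wrist_force: [4.0, 2.2, 1.5]
width: 0.0175
finger_force: 30.0
```

{"fn": "drive_tool", "kwargs": {"series": [[0.01,[0,-0.005,0],[0,0,0]],[0.01,[0,-0.011,0],[0,0,0]],[0.01,[0,-0.017,0],[0,0,0]],[0.01,[0,-0.023,0],[0,0,0]],[0.01,[0,-0.028,0],[0,0,0]]]}}

```text
time: 32.4
tool_pos: [0.5101, -0.0214, 0.0793]
ee_rot: [3.141, -0.002, 1.189]
wrist_force: [4.3, 3.5, 1.9]
width: 0.0174
finger_force: 30.0
```

{"fn": "drive_tool", "kwargs": {"series": [[0.01,[0,-0.003,0],[0,0,0]],[0.01,[0,-0.006,0],[0,0,0]],[0.01,[0,-0.009,0],[0,0,0]],[0.01,[0,-0.009,0],[0,0,0]]]}}

```text
time: 32.9
tool_pos: [0.5015, -0.0178, 0.0793]
ee_rot: [-3.141, -0.002, 1.189]
wrist_force: [3.1, 4.7, 2.9]
width: 0.0173
finger_force: 30.0
```

```bash
python3 -c "
from h import *
p=robot.get_obs()['tool_pos'];print(np.hypot(*(p[:2]-[.5701,-.0463])));go(.5,0,.0795,1.19)"
```

```text
0.07431038733634694
t 32.9 pos [ 0.5015 -0.0178  0.0793] rpy [-3.141e+00 -2.000e-03  1.189e+00] j6 0.232 F [3.1  4.65 2.9 ] T [ 0.746 -0.538 -0.04 ] w 0.0173
shift [ 0.016  -0.008  -0.0002] turn [-0.001 -0.002 -0.001]
```

{"fn": "drive_tool", "kwargs": {"series": [[0.01,[0.0015,-0.001,0],[0,0,0]],[0.01,[0.0015,-0.0015,0],[0,0,0]],[0.01,[0.0015,-0.0015,0],[0,0,0]]]}}

```text
time: 33.28
tool_pos: [0.5009, -0.0174, 0.0793]
ee_rot: [3.141, 0.001, 1.189]
wrist_force: [3.8, -0.9, 3.6]
width: 0.0173
finger_force: 30.0
```

{"fn": "drive_tool", "kwargs": {"series": [[0.03,[0,0,0],[0,0,0]],[0.05,[0,0,0],[0,0,0]],[0.05,[0,0,0],[0,0,0]],[0.05,[0,0,-0.02],[0,0,0]],[0.05,[0,0,-0.05],[0,0,0]]]}}

```text
time: 33.9
tool_pos: [0.4995, -0.0168, 0.1279]
ee_rot: [-3.137, 0.001, 1.189]
wrist_force: [-0.3, 0.2, 0.3]
width: 0.0497
finger_force: 0.0
```

{"fn": "drive_tool", "kwargs": {"series": [[0.05,[0,0,-0.03],[0,0,0]],[0.05,[0,-0.02,-0.05],[0,0,0]],[0.05,[0,-0.02,-0.05],[0,0,0]],[0.05,[0,-0.02,-0.05],[0,0,0]],[0.05,[0,-0.02,-0.05],[0,0,0]]]}}

```text
time: 34.52
tool_pos: [0.482, -0.0096, 0.1774]
ee_rot: [-3.139, 0.001, 1.189]
wrist_force: [-0.2, -0.4, 0.4]
width: 0.05
finger_force: 0.0
```

```bash
python3 -c "
from h import *
snap('side','s7.png')
cv2.imwrite('pics/c7.png',cv2.resize(cv2.imread('pics/s7.png')[150:250,265:385],(600,500),interpolation=cv2.INTER_CUBIC))
go(.5,0,.0795,1.19)"
```

```text
t 34.58 pos [ 0.482  -0.0096  0.1776] rpy [-3.139e+00  1.000e-03  1.189e+00] j6 0.245 F [ 0.55 -0.37 -0.45] T [-0.098 -0.083 -0.055] w 0.05
shift [0.0156 0.0133 0.0981] turn [-0.002  0.001 -0.001]
```

View pics/c7.png

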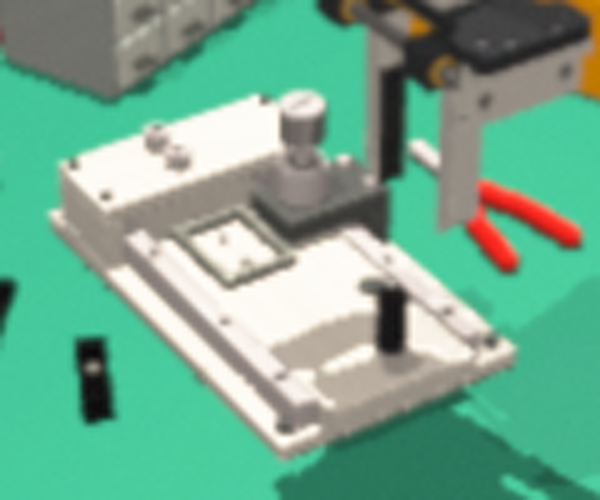

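The slide is fully out with the nest frame showing, the knob is up, and the gripper is clear.

```bash
python3 -c "
from bench import robot
print(robot.close_job())"
```

```text
the job is handed in; nothing more can be done
None
```

The job is handed in with the screw up in its thread (about 12 mm by camera estimate) and the slide drawn out about 75 mm to its front stop. It took two tries: I over-turned the screw the first time, so it dropped back and I repeated it. The hand-in gave no verdict.

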